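Change over the gas supply valves on the welding bench

TASK

Change the gas supply over on the stand with the two lever valves: first shut the valve that is open (its lever along its pipe) by turning its lever all the way across the pipe, then open the other one by turning its lever all the way in line with its pipe. Never have both open at once, let go of the levers, and leave the loose things standing and lying around the stand where they are.

Things in the scene. Friction and masses are not known exactly. Their poses are not given: they have to be found in the camera images.
- lever_a (a joint): Ball-valve lever. 0 = closed: across its copper pipe, pointing to the stand's left (+y) end; 1.571 = open: along the pipe, pointing down the slope. Stops at both ends. Grows counter-clockwise seen from above. Stays where it is left; takes about 0.2 N m to turn. lever_a starts open or nearly so (1.25 to 1.57).
- lever_b (a joint): Ball-valve lever. 0 = closed: across its copper pipe, pointing to the stand's left (+y) end; 1.571 = open: along the pipe, pointing down the slope. Stops at both ends. Grows counter-clockwise seen from above. Stays where it is left; takes about 0.2 N m to turn. lever_b starts closed or nearly so (0 to 0.1).
- lever_a_grip (a point): Middle of lever a's black sleeve (15 mm wide, 62 long, 14 thick), 66 mm from the turning axis; the lever reaches 97 mm. y axis: along the lever, outward; z: along the turning axis, up out of the plate; they turn with the lever. 58 mm above the plate; the pipe under an open lever reaches 31 mm above the plate.
- lever_a_pivot (a point): Point on the turning axis of lever a at the level of the lever's middle; axes as those of the lever's grip point.
- lever_b_grip (a point): Middle of lever b's black sleeve (15 mm wide, 62 long, 14 thick), 66 mm from the turning axis; the lever reaches 97 mm. y axis: along the lever, outward; z: along the turning axis, up out of the plate; they turn with the lever. 58 mm above the plate; the pipe under an open lever reaches 31 mm above the plate.
- lever_b_pivot (a point): Point on the turning axis of lever b at the level of the lever's middle; axes as those of the lever's grip point.
- stand: Fixed stand: aluminium plate 500 mm wide, 220 mm up the slope (27 degrees, rising away from the robot) with two brass ball valves 220 mm apart, either one the left. Origin on the bench under its middle; x level, towards the far side; y to its left. The turning axes, square to the plate, meet it at x = 0, 110 mm above the bench.
- header (a point): Middle of the steel header pipe, 40 mm thick, along the stand's y over its whole width, 270 mm above the bench. Its near edge is 22 mm horizontally beyond a closed lever, its underside 88 mm above it: an upright gripper does not fit there, so lean the tool about 27 degrees, square to the plate. Two gauges on it reach 365 mm.
- pot: Loose white plastic pot with a lid, 68 mm wide, 54 mm high, in front of the stand. Origin under its centre.
- tape: Loose grey roll of tape lying flat, 96 mm wide, 25 mm high, in front of the stand. Origin under its centre.
- wrench: Loose steel wrench, 160 mm long, lying in front of the stand. Origin under its middle, x along it.
- teabox: Loose small carton 80 x 130 x 85 mm, left of the stand. Origin under its centre.
- can: Loose spray can 66 mm wide, 190 mm high, right of the stand. Origin under its centre.

How it is judged:
By the outcome, as a careful person would: the job done as asked, in the order asked, and still so for the second after the job is handed in, with the robot touching nothing.
It also fails if it takes over 48 s, if anything falls off the work surface, if the arm or the gripper's body presses on something with over 40 N, if the wrist force passes 120 N, or if a joint passes its speed limit or range.

ROBOT

A 6-joint arm with a two-finger parallel gripper is mounted at the origin on the work surface. World frame = base frame: x ahead of the robot, y to its left, z up, the work surface at z = 0. Lengths are in m, angles in rad, forces in N, time in s.
With the tool pointing down it reaches from about 0.325 to 0.775 m from the base axis. Payload 9.3 kg.
Tool frame: the origin (TCP) lies midway between the tips of the shut fingers; the grasp point (between the pads) lies 19 mm behind it (r.grip_point_offset is the distance from the TCP to the grasp point, in m); z points along the fingers, y is the line along which they close (so a half turn about z gives the same grasp; the last joint's range is limited). The gripper opens to 85 mm and grips with 20 to 120 N. Pads are 22 mm wide; open, the fingers measure 114 mm over their backs; the gripper's body (76 mm by 85 mm) begins 54 mm behind the grasp point. The pads swing forward as they close: fully open they stand 13 mm farther back than shut.
Start: joints at [1.009, 0.259, 0.021, 1.334, 0, 1.418], TCP at [0.219, 0.505, 0.194] pointing down, gripper open.
Joint ranges: [-3.04, 3.04], [-0.91, 1.82], [-1.04, 1.36], [-1.92, 1.95], [-1.52, 1.45], [-3.14, 3.14]. Speed limits (rad/s): [2.22, 2.22, 2.79, 3.14, 3.14, 3.14].

INTERFACE

Orientations are given as a unit quaternion [x, y, z, w].
In Python, from rig import status, optics, workorder, r gives the robot as it stands.
- The arm moves only by the shell command python3 -m inch 'ROWS' [FORCE]. ROWS is JSON, a list of rows, each an object of numbers: "claw": the closure, from -1 (fully open) to 1 (shut); "tx", "ty", "tz": the shift along the world's x, y, z scaled (see below); "roll": the turn about the world's z scaled (see below). In form: [{"claw": .., "tx": .., "ty": .., "tz": .., "roll": ..}, ...]. A call has 1 to 20 rows; each row shifts and turns the commanded pose from where the row before left it; what a row does not reach is not made up. The controller multiplies each number of a shift by 0.4 m and each number of a turn by 10 degrees. A row lasts 1/8 s, in which the tool goes at most 62.5 mm and 10.7 degrees, less where a joint would pass 70% of its speed; a pose out of reach is approached as far as the arm can. A call with a number of a shift or a turn outside -1 to 1 is refused whole. A call with a gripper value outside its range is refused whole. The fingers move at their own pace and stop on an object; FORCE is the grip in N (left out, the last holds). Time passes only in rows, so rows that do not move let the fingers close. It gives the time, the measured TCP pose, the force, the opening and the grip force at its end, in the units of the state.
- status.read_state(): the state, without advancing time (a new reading comes with each control period).
- optics.get_image(name): name is "scene" or "top" or "wrist"; returns the picture (480x640x3 uint8, red, green, blue); there is no depth.
- optics.camera_model(name): a dict with "vertical_fov" (degrees; the focal length in pixels is half the picture's height over the tangent of half this angle, whatever the lens; pixels are square), "cx", "cy" (the principal point, pixels), "R" (3x3) and "t" (3): a world point X has camera coordinates R X + t; the wrist camera has in their place "tool_from_camera" (4x4, takes a point from camera to tool coordinates, whose origin is the TCP and whose axes are the flange's). Camera axes: x right, y down, z forward; pixel columns grow to the right and rows downward; lengths in m; the calibration is good to about 2 mm. A picture is of the moment at which its call begins: read the wrist's pose just before it. camera_model takes no time and is no camera call.
- workorder.job_done(): hands the job in; it is judged then, once.
The state is a dict: "time_s": time; "q": joint angles; "joint_vel": joint speeds; "joint_efforts": joint torques, N m; "eef_pos": TCP position; "eef_rot": TCP orientation; "wrist_force": force on the tool from outside, world axes, zero at the start; "torque": the same for the moment, N m; "gripper_width": finger opening in m; "grasp_force": force on a finger pad.
Only numpy, scipy, OpenCV 4.12 (cv2) and the standard library are available. Lean on these libraries where they do the work, as an engineer would, in place of code of your own. Each camera call takes 0.05 s, during which the arm holds its last target. There are 200 camera calls.

## Working session

There is one attempt and no reset: what is moved stays moved. The work goes in short steps, Python scripts to look and compute and a shell command to move; the robot and the scene stay as the last step left them, time stands still between calls to the robot, and variables do not carry over. Pictures are saved under pics/ and viewed, at most 10 in all, crops included, and the job is handed in when it is done.

```bash
ls; mkdir -p pics; python3 - <<'E'
from rig import status, optics, r
import cv2
s=status.read_state(); print(s)
for n in("scene","top"):
    cv2.imwrite(f"pics/{n}0.png",optics.get_image(n)[:,:,::-1]); print(n,optics.camera_model(n))
print(optics.camera_model("wrist"), r.grip_point_offset)
E
```

```text
pics
{'time_s': 0.0, 'q': array([1.00942935e+00, 2.59222426e-01, 2.07629016e-02, 1.33372973e+00,
       2.43926410e-05, 1.41823560e+00]), 'joint_vel': array([ 5.08819125e-04,  9.39249017e-05,  8.26463858e-04, -1.30787844e-03,
        4.39256532e-04, -5.33228515e-04]), 'joint_efforts': array([ 9.27936708e-04, -5.55645096e+01,  3.44525921e+01,  1.37433299e-02,
       -8.09574044e-05, -2.61204946e-05]), 'eef_pos': array([0.21842742, 0.50439778, 0.19335024]), 'eef_rot': array([ 2.02982706e-01,  9.79182075e-01, -6.48300434e-04, -2.54794354e-04]), 'wrist_force': array([-0.21153317,  0.89288775, -0.2318241 ]), 'torque': array([ 0.01682056, -0.04721453, -0.02776228]), 'grasp_force': 0.0, 'gripper_width': 0.08534648717658408}
scene {'vertical_fov': 53.8803786200507, 'cx': 325.2251353994294, 'cy': 238.65865328404752, 'R': array([[ 0.94436659,  0.32883307,  0.0063682 ],
       [ 0.29092389, -0.82615155, -0.48253177],
       [-0.15341131,  0.45753954, -0.87585532]]), 't': array([-0.48902267, -0.05844902,  1.34440166])}
top {'vertical_fov': 53.68558259688169, 'cx': 320.63102421417267, 'cy': 233.75509119241653, 'R': array([[-0.02129757, -0.99975172,  0.00655117],
       [-0.99165702,  0.02029098, -0.12729739],
       [ 0.12713286, -0.00920763, -0.99184296]]), 't': array([0.02538991, 0.53279096, 1.1824124 ])}
{'vertical_fov': 70.12525530114458, 'cx': 315.8663169509958, 'cy': 238.49289840404342, 'tool_from_camera': array([[-1.59879700e-03, -9.50976317e-01, -3.09259580e-01,
         7.97809083e-02],
       [ 9.99998689e-01, -1.44105698e-03, -7.38485903e-04,
         9.29381487e-04],
       [ 2.56621927e-04, -3.09260355e-01,  9.50977374e-01,
        -1.79694417e-01],
       [ 0.00000000e+00,  0.00000000e+00,  0.00000000e+00,
         1.00000000e+00]])} 0.0187
```

View pics/scene0.png

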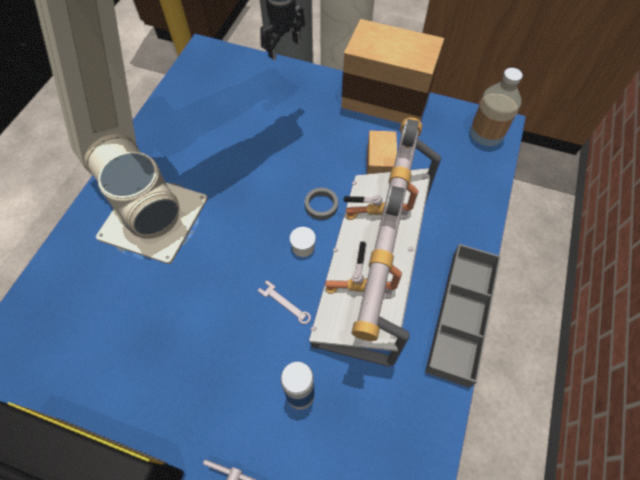

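View pics/top0.png

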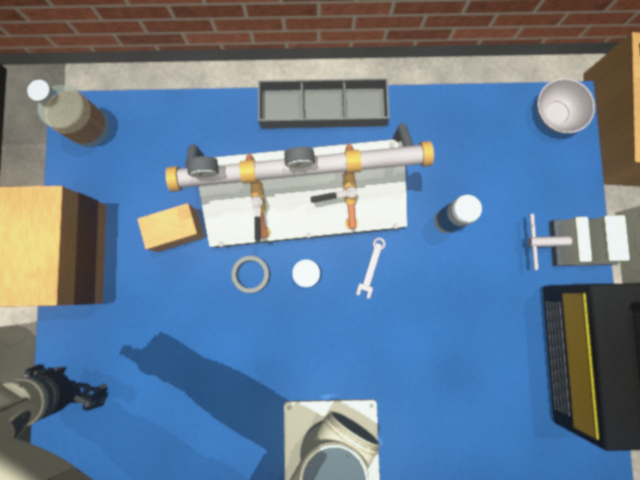

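Left valve (sleeve at (257,228) in the top view, (354,199) in scene) is open, so it is lever_a. The right one (sleeve at (323,198) top, (362,252) scene) is closed, so it is lever_b. The pot, tape and wrench lie in front, the teabox left, the can right.

```bash
cat > h.py <<'E'
import cv2, numpy as np
from rig import status, optics
def ray(n,uv):
    m=optics.camera_model(n); f=240/np.tan(np.radians(m["vertical_fov"]/2))
    R,t=np.array(m["R"]),np.array(m["t"])
    d=R.T@np.array([(uv[0]-m["cx"])/f,(uv[1]-m["cy"])/f,1]); return -R.T@t, d/np.linalg.norm(d)
def onz(n,uv,z):
    c,d=ray(n,uv); return c+d*(z-c[2])/d[2]
def tri(uv1,uv2):
    c1,d1=ray("top",uv1); c2,d2=ray("scene",uv2)
    s=np.linalg.lstsq(np.c_[d1,-d2],c2-c1,rcond=None)[0]; a,b=c1+s[0]*d1,c2+s[1]*d2
    return (a+b)/2, np.linalg.norm(a-b)
def sleeves(n,img,boxes,thr=55):
    out=[]
    for x0,y0,x1,y1 in boxes:
        m=(img[y0:y1,x0:x1].max(2)<thr).astype(np.uint8)
        k,l,s,c=cv2.connectedComponentsWithStats(m); i=1+np.argmax(s[1:,4])
        ys,xs=np.where(l==i); r=cv2.minAreaRect(np.c_[xs,ys].astype(np.float32))
        b=cv2.boxPoints(r)+[x0,y0]; e=sorted([(np.linalg.norm(b[j]-b[(j+1)%4]),j) for j in range(4)])
        ends=[(b[j]+b[(j+1)%4])/2 for _,j in e[:2]]
        out.append((c[i]+[x0,y0],ends,s[i,4],r[1]))
    return out
E
python3 - <<'E'
from h import *
t=cv2.imread("pics/top0.png"); s=cv2.imread("pics/scene0.png")
T=sleeves("top",t,[(243,205,275,250),(300,185,345,212)]); S=sleeves("scene",s,[(335,188,372,210),(350,235,372,270)])
for k,a,b in zip("ab",T,S):
    print(k,a,b); print(" centre tri",tri(a[0],b[0]))
    ea=sorted(a[1],key=lambda p:p[1] if k=="a" else p[0]); eb=sorted(b[1],key=lambda p:-p[0] if k=="a" else p[1])
    for p,q in zip(ea,eb): print(" end",tri(p,q))
for n,im,w in(("top",t,(150,130,300,130)),("scene",s,(300,110,150,250))):
    x,y,a,b=w; cv2.imwrite(f"pics/{n}c.png",cv2.resize(im[y:y+b,x:x+a],None,fx=2.4 if n=="top" else 2.3,fy=2.4 if n=="top" else 2.3,interpolation=2))
E
```

```text
Traceback (most recent call last):
  File "h.py", line 17, in sleeves
    k,l,s,c=cv2.connectedComponentsWithStats(m); i=1+np.argmax(s[1:,4])
                                                     ~~~~~~~~~^^^^^^^^^
ValueError: attempt to get argmax of an empty sequence
```

```bash
python3 - <<'E'
from h import *
t=cv2.imread("pics/top0.png"); s=cv2.imread("pics/scene0.png")
bt=[(243,205,275,250),(300,185,345,212)]; bs=[(335,188,372,210),(350,235,372,270)]
for n,im,B in(("t",t,bt),("s",s,bs)):
    for x0,y0,x1,y1 in B: print(n,np.percentile(im[y0:y1,x0:x1].max(2),[0,5,10,15,20,30]))
T=sleeves("top",t,bt,80); S=sleeves("scene",s,bs,80)
for k,a,b in zip("ab",T,S):
    print(k,a,b); print(" centre tri",tri(a[0],b[0]))
    ea=sorted(a[1],key=lambda p:p[1] if k=="a" else -p[0]); eb=sorted(b[1],key=lambda p:-p[0] if k=="a" else -p[1])
    for p,q in zip(ea,eb): print(" end",tri(p,q))
c=[cv2.resize(im[y:y+b,x:x+a],(a*f,b*f),interpolation=2) for im,(x,y,a,b),f in((t,(160,130,266,120),3),(s,(300,120,140,90),3),(s,(300,210,120,90),3))]
h=np.zeros((640-10,800,3),np.uint8); h[:360,:798]=c[0]; h[360:,:420]=c[1]; h[360:,430:790]=c[2]
cv2.imwrite("pics/crop.png",h[:600])
E
```

```text
t [ 72.   80.  117.9 146.  157.8 172.7]
t [ 78.  82. 110. 154. 173. 177.]
s [ 27.   40.   68.  118.  136.  144.9]
s [ 37.   43.   55.   99.  133.8 175. ]
a (array([257.50746269, 229.3880597 ]), [array([257.5, 219. ]), array([257.5, 240. ])], np.int32(67), (21.0, 3.0)) (array([353.20430108, 199.01075269]), [array([344., 199.]), array([363., 199.])], np.int32(93), (19.0, 4.0))
 centre tri (array([0.53511739, 0.164289  , 0.13220305]), np.float64(0.002440067365774873))
 end (array([0.55925435, 0.1633632 , 0.14496982]), np.float64(0.005599177770831279))
 end (array([0.51092247, 0.1657941 , 0.11832685]), np.float64(0.0009844327300848727))
b (array([329.30769231, 196.46153846]), [array([333.93243408, 195.59459591]), array([324.85134888, 197.10810947])], np.int32(13), (1.8083889484405518, 9.206343650817871)) (array([361.16, 252.42]), [array([362.99999905, 241.99999928]), array([359.62162113, 262.27026844])], np.int32(100), (4.93196964263916, 20.54987335205078))
 centre tri (array([ 0.60239146, -0.00431976,  0.1821009 ]), np.float64(0.006909671889433358))
 end (array([ 0.60682736, -0.01693523,  0.15885929]), np.float64(0.001949830259144185))
 end (array([0.5982436 , 0.00759704, 0.20816653]), np.float64(0.0124831082759591))
```

View pics/crop.png

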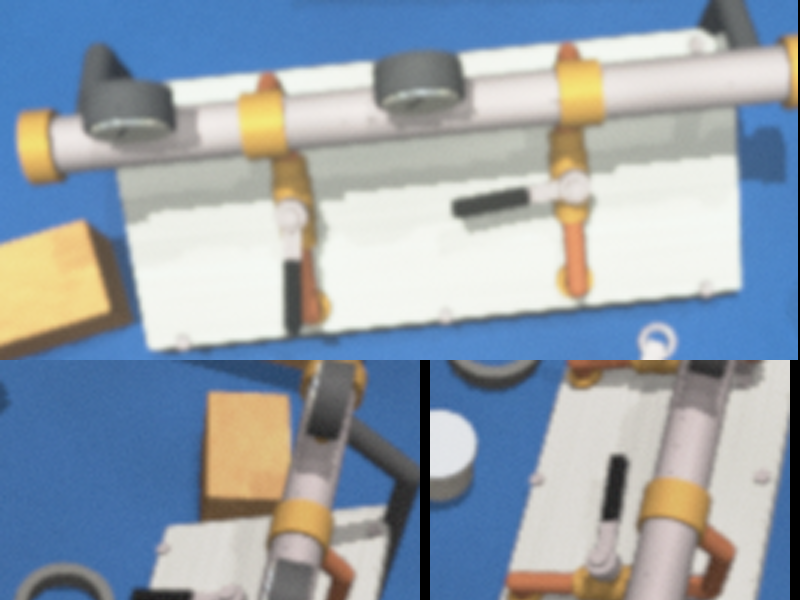

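The crop shows pivot a at top pixel (256.7,201.7) and pivot b at (351,192.3). Sleeve b runs from (336,195.7) to (311,199), and lever a's sleeve from (257.5,217) to (257.5,240).

```bash
python3 - <<'E'
from h import *
P=lambda u,v,z: onz("top",(u,v),z)
pa=P(256.7,201.7,.171); pb=P(351,192.3,.171); d=pa-pb
print("pivots",pa,pb,np.linalg.norm(d),"yaw",np.degrees(np.arctan2(-d[0],d[1])))
a0,a1=P(257.5,217.5,.150),P(257.5,240,.123); b0,b1=P(336,195.7,.168),P(311,199,.168)
print("a sleeve",a0,a1,(a0+a1)/2,"b",b0,b1,(b0+b1)/2,np.linalg.norm(b1-b0))
e0,e1=P(210,246.7,.06),P(406.7,226.7,.06); d=e0-e1; print("edge",e0,e1,np.linalg.norm(d),np.degrees(np.arctan2(-d[0],d[1])))
h0,h1=P(160+36/3,130+147/3,.275),P(160+795/3,130+70/3,.275); d=h0-h1; print("header",h0,h1,np.linalg.norm(d),np.degrees(np.arctan2(-d[0],d[1])))
for n,uv,z in(("tape",(250,274),.025),("pot",(306,273),.054),("teabox",(167,225),.085)): print(n,P(*uv,z))
E
```

```text
pivots [0.59267441 0.16042005 0.171     ] [ 0.61033305 -0.05636199  0.171     ] 0.2175000739975696 yaw 4.6569211654389795
a sleeve [0.55945419 0.16136644 0.15      ] [0.50993758 0.16496754 0.123     ] [0.53469589 0.16316699 0.1365    ] b [ 0.60368527 -0.02178482  0.168     ] [0.59709761 0.03594651 0.168     ] [0.60039144 0.00708085 0.168     ] 0.05810596956390248
edge [0.50293861 0.29138601 0.06      ] [ 0.54333747 -0.20250795  0.06      ] 0.49554345182980264 4.67619136164285
header [0.62337359 0.32299619 0.275     ] [ 0.66815793 -0.20639664  0.275     ] 0.5312837325611153 4.835462195075171
tape [0.43445345 0.1967164  0.025     ]
pot [0.43267504 0.05305082 0.054     ]
teabox [0.55606835 0.39166901 0.085     ]
```

```bash
python3 -m inch '[{"claw":-1,"tx":0,"ty":0,"tz":0.15,"roll":0},{"claw":-1,"tx":0.07,"ty":-0.096,"tz":0,"roll":0.28},{"claw":-1,"tx":0.07,"ty":-0.096,"tz":0,"roll":0.28},{"claw":-1,"tx":0.07,"ty":-0.096,"tz":0,"roll":0.28},{"claw":-1,"tx":0.07,"ty":-0.096,"tz":0,"roll":0.28},{"claw":-1,"tx":0.07,"ty":-0.096,"tz":0,"roll":0.28},{"claw":-1,"tx":0.07,"ty":-0.096,"tz":0,"roll":0.28},{"claw":-1,"tx":0.07,"ty":-0.096,"tz":0,"roll":0.28},{"claw":-1,"tx":0.07,"ty":-0.096,"tz":0,"roll":0.28},{"claw":-1,"tx":0.07,"ty":-0.096,"tz":0,"roll":0.28},{"claw":-1,"tx":0.07,"ty":-0.096,"tz":0,"roll":0.28},{"claw":-1,"tx":0.07,"ty":-0.096,"tz":0,"roll":0},{"claw":-1,"tx":0,"ty":0,"tz":0,"roll":0}]'
cat >> h.py <<'E'
from scipy.spatial.transform import Rotation as Ro
PA=np.array([.593,.161,.162]); PB=np.array([.610,-.057,.162]); YAW=np.radians(4.7)
yh=np.array([-np.sin(YAW),np.cos(YAW),0]); xh=np.array([np.cos(YAW),np.sin(YAW),0]); z=np.array([0,0,1.])
down=-xh*np.cos(np.radians(27))-z*np.sin(np.radians(27))
def lever(P,th,r=.062):
    "contact point on the lever axis, horizontal unit normal towards growing angle"
    th=np.radians(th); g=P+r*(np.cos(th)*yh+np.sin(th)*down)
    u=(np.cos(th)*yh+np.sin(th)*down)[:2]; n=np.array([-u[1],u[0],0])/np.linalg.norm(u); return g,n
def yawof(): 
    s=status.read_state(); y=Ro.from_quat(s["eef_rot"]).as_matrix()[:,1]; return s,np.degrees(np.arctan2(y[1],y[0]))
def table(P,ths,off,dz,sgn):
    s,w=yawof(); p=s["eef_pos"]; print("now",p.round(4),"yaw",round(w,2),"F",s["wrist_force"].round(1),"t",s["time_s"])
    for th in ths:
        g,n=lever(P,th); q=g+sgn*n*off+z*dz; v=-sgn*n  # v: pushing sense
        y=np.degrees(np.arctan2(v[1],v[0]))
        dw=(y-w+90)%180-90
        print(th,q.round(4),"t",((q-p)/.4).round(3),"yaw",round(y,1),"roll",round(dw/10,2)); p=q; w=y
E
python3 - <<'E'
from h import *
table(PA,[87],-.080,.10,-1)
table(PA,[87],-.080,-.027,-1)
E
```

```text
time_s: 1.72
eef_pos: [0.528, 0.0798, 0.2528]
eef_rot: [-0.038, 0.999, -0.0, -0.001]
wrist_force: [-0.9, 0.5, 0.8]
gripper_width: 0.0855
grasp_force: 0.0
now [0.528  0.0798 0.2528] yaw 94.37 F [-0.9  0.5  0.8] t 1.725
87 [0.5396 0.0797 0.2339] t [ 0.029 -0.    -0.047] yaw -88.7 roll -0.3
now [0.528  0.0798 0.2528] yaw 94.37 F [-0.9  0.5  0.8] t 1.725
87 [0.5396 0.0797 0.1069] t [ 0.029 -0.    -0.365] yaw -88.7 roll -0.3
```

```bash
python3 -m inch '[{"claw":-1,"tx":0.03,"ty":0,"tz":-0.09,"roll":0},{"claw":-1,"tx":0,"ty":0,"tz":-0.09,"roll":0},{"claw":-1,"tx":0,"ty":0,"tz":-0.09,"roll":0},{"claw":-1,"tx":0,"ty":0,"tz":-0.09,"roll":0},{"claw":-1,"tx":0,"ty":0,"tz":0,"roll":0}]'
python3 - <<'E'
from h import *
table(PA,[83,70,60,50,40,30,20,10,0,-3],-.0645,-.027,-1)
cv2.imwrite("pics/s1.png",cv2.resize(optics.get_image("scene")[110:330,250:500,::-1],None,fx=2.6,fy=2.6))
E
```

```text
time_s: 2.35
eef_pos: [0.5365, 0.0829, 0.1079]
eef_rot: [-0.04, 0.999, 0.0, -0.003]
wrist_force: [-0.4, 0.3, 1.0]
gripper_width: 0.0851
grasp_force: 0.0
now [0.5365 0.0829 0.1079] yaw 94.61 F [-0.4  0.3  1. ] t 2.35
83 [0.5342 0.0996 0.1071] t [-0.006  0.042 -0.002] yaw -93.1 roll -0.78
70 [0.5201 0.1164 0.1086] t [-0.035  0.042  0.004] yaw -107.5 roll -1.44
60 [0.5123 0.1312 0.1106] t [-0.02   0.037  0.005] yaw -118.2 roll -1.07
50 [0.5073 0.1468 0.1134] t [-0.012  0.039  0.007] yaw -128.6 roll -1.03
40 [0.5054 0.1627 0.1169] t [-0.005  0.04   0.009] yaw -138.5 roll -0.99
30 [0.5063 0.1781 0.1209] t [0.002 0.039 0.01 ] yaw -148.1 roll -0.96
20 [0.5099 0.1927 0.1254] t [0.009 0.036 0.011] yaw -157.3 roll -0.93
10 [0.5158 0.2059 0.1301] t [0.015 0.033 0.012] yaw -166.4 roll -0.9
0 [0.5236 0.2175 0.135 ] t [0.02  0.029 0.012] yaw -175.3 roll -0.89
-3 [0.5263 0.2207 0.1365] t [0.007 0.008 0.004] yaw -178.0 roll -0.27
```

View pics/s1.png

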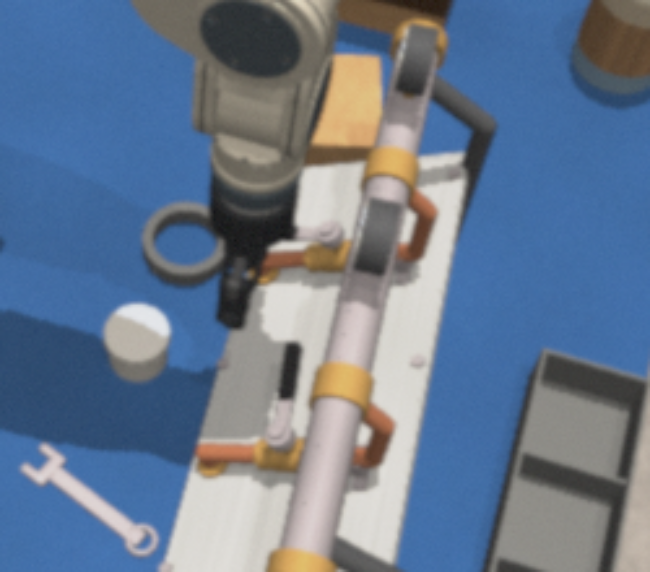

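The gripper stands beside lever a on its right, clear of valve b. Now I sweep lever a closed.

```bash
python3 -m inch '[{"claw":-1,"tx":-0.006,"ty":0.042,"tz":0,"roll":-0.78},{"claw":-1,"tx":-0.018,"ty":0.021,"tz":0.002,"roll":-0.72},{"claw":-1,"tx":-0.017,"ty":0.021,"tz":0.002,"roll":-0.72},{"claw":-1,"tx":-0.01,"ty":0.018,"tz":0.002,"roll":-0.53},{"claw":-1,"tx":-0.01,"ty":0.019,"tz":0.003,"roll":-0.54},{"claw":-1,"tx":-0.006,"ty":0.02,"tz":0.003,"roll":-0.51},{"claw":-1,"tx":-0.006,"ty":0.019,"tz":0.004,"roll":-0.52},{"claw":-1,"tx":-0.002,"ty":0.02,"tz":0.004,"roll":-0.5},{"claw":-1,"tx":-0.003,"ty":0.02,"tz":0.005,"roll":-0.49},{"claw":-1,"tx":0.001,"ty":0.02,"tz":0.005,"roll":-0.48},{"claw":-1,"tx":0.001,"ty":0.019,"tz":0.005,"roll":-0.48},{"claw":-1,"tx":0.005,"ty":0.018,"tz":0.006,"roll":-0.47},{"claw":-1,"tx":0.004,"ty":0.018,"tz":0.005,"roll":-0.46},{"claw":-1,"tx":0,"ty":0,"tz":0,"roll":0}]'
python3 - <<'E'
from h import *
table(PA,[20,10,0,-3],-.0645,-.027,-1)
a=optics.get_image("scene")[110:330,290:440,::-1]; b=optics.get_image("top")[130:250,160:420,::-1]
h=np.zeros((572,800,3),np.uint8); a=cv2.resize(a,None,fx=2.6,fy=2.6); b=cv2.resize(b,(400,185)); h[:,:390]=a[:572]; h[:185,395:795]=b; cv2.imwrite("pics/s2.png",h)
E
```

```text
time_s: 4.15
eef_pos: [0.5126, 0.193, 0.1303]
eef_rot: [0.554, 0.832, 0.001, 0.001]
wrist_force: [-0.3, 0.2, -0.3]
gripper_width: 0.0851
grasp_force: 0.0
now [0.5126 0.193  0.1303] yaw 22.66 F [-0.3  0.2 -0.3] t 4.15
20 [0.5099 0.1927 0.1254] t [-0.007 -0.001 -0.012] yaw -157.3 roll 0.0
10 [0.5158 0.2059 0.1301] t [0.015 0.033 0.012] yaw -166.4 roll -0.9
0 [0.5236 0.2175 0.135 ] t [0.02  0.029 0.012] yaw -175.3 roll -0.89
-3 [0.5263 0.2207 0.1365] t [0.007 0.008 0.004] yaw -178.0 roll -0.27
```

View pics/s2.png

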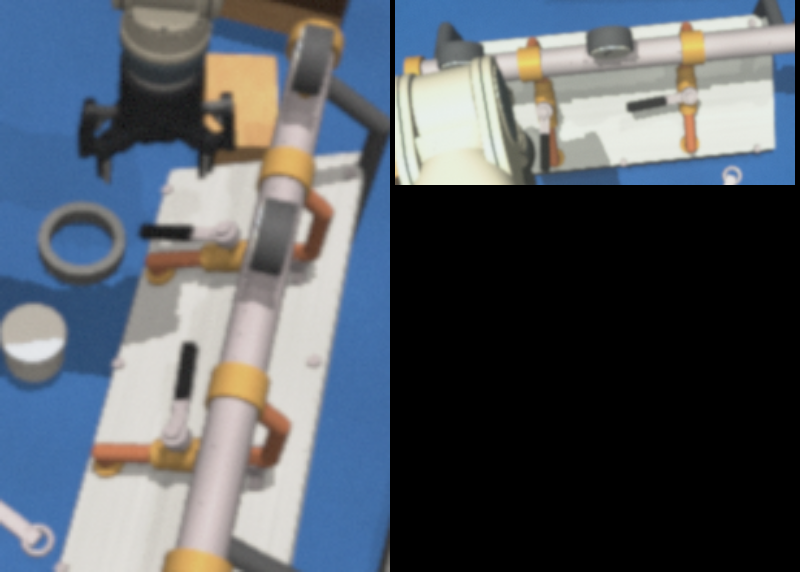

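```bash
python3 - <<'E'
from h import *
m=optics.camera_model("scene"); f=240/np.tan(np.radians(m["vertical_fov"]/2))
s,w=yawof(); p=s["eef_pos"]; v=np.array([np.cos(np.radians(w)),np.sin(np.radians(w)),0])
for k in(-.05,0,.05):
  for dz in(0,.013,.03):
    c=m["R"]@(p+k*v+[0,0,dz])+m["t"]; uv=f*c[:2]/c[2]+[m["cx"],m["cy"]]; print(k,dz,uv.round(1),"crop",((uv-[290,110])*2.6).round())
S=sleeves("scene",optics.get_image("scene")[:,:,::-1],[(335,188,372,210)],80)[0]; print(S)
E
```

```text
-0.05 0 [328.6 189.7] crop [100. 207.]
-0.05 0.013 [328.6 186.8] crop [100. 200.]
-0.05 0.03 [328.7 183. ] crop [101. 190.]
0 0 [347.6 188.8] crop [150. 205.]
0 0.013 [347.8 186. ] crop [150. 197.]
0 0.03 [348.1 182.1] crop [151. 188.]
0.05 0 [366.5 187.9] crop [199. 203.]
0.05 0.013 [366.9 185.1] crop [200. 195.]
0.05 0.03 [367.5 181.2] crop [201. 185.]
(array([353.37894737, 199.02105263]), [array([344. , 199.5]), array([363. , 199.5])], np.int32(95), (19.0, 5.0))
```

```bash
python3 - <<'E'
from h import *
a=cv2.resize(optics.get_image("scene")[130:230,300:400,::-1],None,fx=6,fy=6,interpolation=2); cv2.imwrite("pics/s3.png",a)
print(yawof()[0])
E
```

```text
{'time_s': 4.35, 'q': array([ 2.05621003e-01,  2.79438554e-01, -1.17222950e-01,  1.17342541e+00,
       -5.22739531e-05,  1.38116515e+00]), 'joint_vel': array([-0.00272312,  0.00618741, -0.00458735, -0.00302703,  0.00116521,
        0.00545896]), 'joint_efforts': array([ 1.72678828e-01, -5.60373545e+01,  3.33239007e+01,  1.37646994e-02,
        4.79367722e-03, -1.77142915e-02]), 'eef_pos': array([0.51191197, 0.19215009, 0.12894576]), 'eef_rot': array([5.54508339e-01, 8.32178091e-01, 2.34478992e-04, 2.67430630e-04]), 'wrist_force': array([-0.22770273,  0.23509711, -0.07637741]), 'torque': array([0.01770862, 0.04371414, 0.00459398]), 'grasp_force': 0.0, 'gripper_width': 0.08578683722711478}
```

View pics/s3.png

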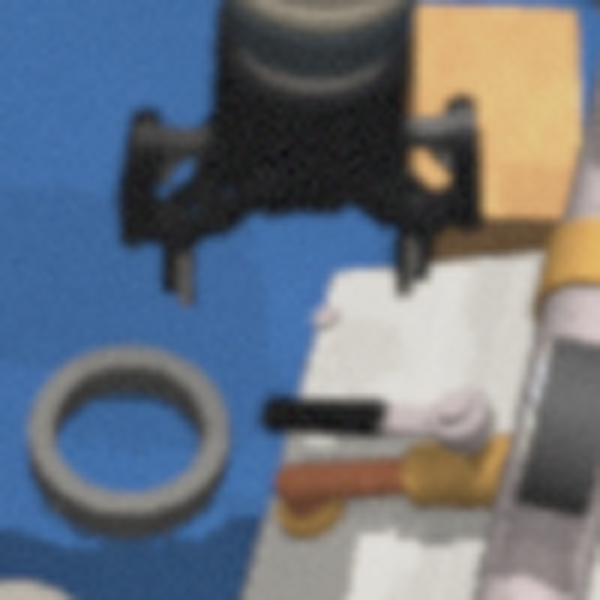

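```bash
python3 - <<'E'
from h import *
cv2.imwrite("pics/w1.png",optics.get_image("wrist")[:,:,::-1])
m=optics.camera_model("wrist"); T=np.array(m["tool_from_camera"]); Ti=np.linalg.inv(T); f=240/np.tan(np.radians(m["vertical_fov"]/2))
for y in(-.0425,.0425):
  for z_ in(0,-.013,-.03,-.045):
    c=(Ti@[0,y,z_,1])[:3]; print(y,z_,(f*c[:2]/c[2]+[m["cx"],m["cy"]]).round())
E
```

```text
-0.0425 0 [241. 275.]
-0.0425 -0.013 [236. 285.]
-0.0425 -0.03 [228. 300.]
-0.0425 -0.045 [220. 316.]
0.0425 0 [390. 275.]
0.0425 -0.013 [395. 285.]
0.0425 -0.03 [402. 300.]
0.0425 -0.045 [410. 316.]
```

View pics/w1.png

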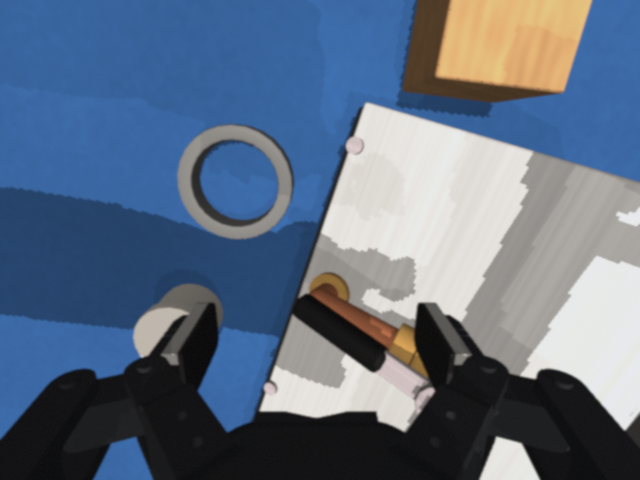

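Both views put the open fingertips about 45 mm behind the nominal TCP: in the wrist view they are at (205,303) and (430,303). So the sweep passed over lever a without touching it. I go back and repeat it lower.

```bash
python3 -m inch '[{"claw":-1,"tx":0,"ty":0,"tz":0.1,"roll":0},{"claw":-1,"tx":0.0,"ty":-0.03,"tz":0,"roll":0.8},{"claw":-1,"tx":0.0,"ty":-0.03,"tz":0,"roll":0.8},{"claw":-1,"tx":0.0,"ty":-0.03,"tz":0,"roll":0.8},{"claw":-1,"tx":0.0,"ty":-0.03,"tz":0,"roll":0.8},{"claw":-1,"tx":0.01,"ty":-0.03,"tz":0,"roll":0.8},{"claw":-1,"tx":0.01,"ty":-0.03,"tz":0,"roll":0.8},{"claw":-1,"tx":0.01,"ty":-0.03,"tz":0,"roll":0.8},{"claw":-1,"tx":0.01,"ty":-0.03,"tz":0,"roll":0.8},{"claw":-1,"tx":0.02,"ty":-0.04,"tz":0,"roll":0.8},{"claw":-1,"tx":0,"ty":0,"tz":-0.06,"roll":0},{"claw":-1,"tx":0,"ty":0,"tz":-0.08,"roll":0},{"claw":-1,"tx":0,"ty":0,"tz":-0.08,"roll":0},{"claw":-1,"tx":0,"ty":0,"tz":0,"roll":0}]'
python3 - <<'E'
from h import *
table(PA,[83,70,60,50,40,30,20,10,0,-3],-.0645,-.055,-1)
E
```

```text
time_s: 6.15
eef_pos: [0.5343, 0.0801, 0.0787]
eef_rot: [-0.04, 0.999, 0.0, -0.002]
wrist_force: [-0.6, 0.1, 1.5]
gripper_width: 0.0854
grasp_force: 0.0
now [0.5343 0.0801 0.0787] yaw 94.58 F [-0.6  0.1  1.5] t 6.15
83 [0.5342 0.0996 0.0791] t [-0.     0.049  0.001] yaw -93.1 roll -0.77
70 [0.5201 0.1164 0.0806] t [-0.035  0.042  0.004] yaw -107.5 roll -1.44
60 [0.5123 0.1312 0.0826] t [-0.02   0.037  0.005] yaw -118.2 roll -1.07
50 [0.5073 0.1468 0.0854] t [-0.012  0.039  0.007] yaw -128.6 roll -1.03
40 [0.5054 0.1627 0.0889] t [-0.005  0.04   0.009] yaw -138.5 roll -0.99
30 [0.5063 0.1781 0.0929] t [0.002 0.039 0.01 ] yaw -148.1 roll -0.96
20 [0.5099 0.1927 0.0974] t [0.009 0.036 0.011] yaw -157.3 roll -0.93
10 [0.5158 0.2059 0.1021] t [0.015 0.033 0.012] yaw -166.4 roll -0.9
0 [0.5236 0.2175 0.107 ] t [0.02  0.029 0.012] yaw -175.3 roll -0.89
-3 [0.5263 0.2207 0.1085] t [0.007 0.008 0.004] yaw -178.0 roll -0.27
```

```bash
python3 -m inch '[{"claw":-1,"tx":0,"ty":0.049,"tz":0,"roll":-0.77},{"claw":-1,"tx":-0.018,"ty":0.021,"tz":0.002,"roll":-0.72},{"claw":-1,"tx":-0.017,"ty":0.021,"tz":0.002,"roll":-0.72},{"claw":-1,"tx":-0.01,"ty":0.018,"tz":0.002,"roll":-0.53},{"claw":-1,"tx":-0.01,"ty":0.019,"tz":0.003,"roll":-0.54},{"claw":-1,"tx":-0.006,"ty":0.02,"tz":0.003,"roll":-0.51},{"claw":-1,"tx":-0.006,"ty":0.019,"tz":0.004,"roll":-0.52},{"claw":-1,"tx":0,"ty":0,"tz":0,"roll":0}]'
python3 - <<'E'
from h import *
table(PA,[50,40],-.0645,-.055,-1)
w=optics.get_image("wrist")[:,:,::-1];t=optics.get_image("scene")[130:230,280:420,::-1]
h=np.zeros((520,800,3),np.uint8); h[:300,:400]=cv2.resize(w,(400,300)); h[:286,400:800]=cv2.resize(t,(400,286)); cv2.imwrite("pics/c1.png",h[:300])
E
```

```text
time_s: 7.15
eef_pos: [0.5096, 0.1472, 0.0884]
eef_rot: [0.329, 0.944, 0.0, 0.001]
wrist_force: [-0.5, -1.5, 1.0]
gripper_width: 0.0855
grasp_force: 1.0
now [0.5096 0.1472 0.0884] yaw 51.56 F [-0.5 -1.5  1. ] t 7.15
50 [0.5073 0.1468 0.0854] t [-0.006 -0.001 -0.007] yaw -128.6 roll -0.01
40 [0.5054 0.1627 0.0889] t [-0.005  0.04   0.009] yaw -138.5 roll -0.99
```

View pics/c1.png

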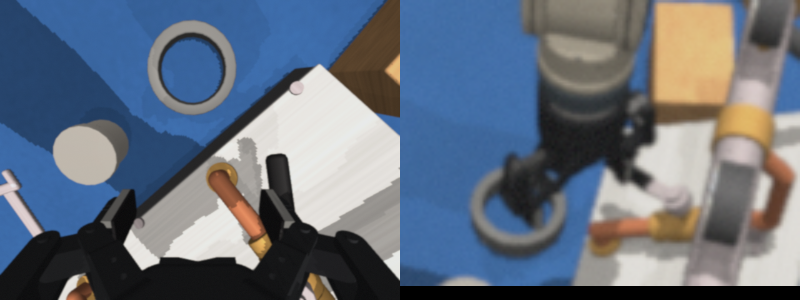

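The lever now turns with the finger: in the wrist view its sleeve is against the right finger's back at (278,185). I continue to the stop.

```bash
python3 -m inch '[{"claw":-1,"tx":-0.004,"ty":0.02,"tz":0.002,"roll":-0.5},{"claw":-1,"tx":-0.004,"ty":0.02,"tz":0.002,"roll":-0.49},{"claw":-1,"tx":0.001,"ty":0.02,"tz":0.005,"roll":-0.48},{"claw":-1,"tx":0.001,"ty":0.019,"tz":0.005,"roll":-0.48},{"claw":-1,"tx":0.005,"ty":0.018,"tz":0.006,"roll":-0.47},{"claw":-1,"tx":0.004,"ty":0.018,"tz":0.005,"roll":-0.46},{"claw":-1,"tx":0.008,"ty":0.017,"tz":0.006,"roll":-0.45},{"claw":-1,"tx":0.007,"ty":0.016,"tz":0.006,"roll":-0.45},{"claw":-1,"tx":0.01,"ty":0.015,"tz":0.006,"roll":-0.45},{"claw":-1,"tx":0.01,"ty":0.014,"tz":0.006,"roll":-0.44},{"claw":-1,"tx":0.007,"ty":0,"tz":0,"roll":0},{"claw":-1,"tx":0,"ty":0,"tz":0,"roll":0}]'
python3 - <<'E'
from h import *
table(PA,[0,-4],-.0645,-.055,-1)
T=sleeves("scene",optics.get_image("scene")[:,:,::-1],[(355,170,385,196)],80)
print(T)
E
```

```text
time_s: 8.75
eef_pos: [0.5266, 0.2178, 0.107]
eef_rot: [0.676, 0.737, -0.0, -0.0]
wrist_force: [-4.6, 0.5, 1.8]
gripper_width: 0.0855
grasp_force: 2.1
now [0.5266 0.2178 0.107 ] yaw 4.9 F [-4.6  0.5  1.8] t 8.75
0 [0.5236 0.2175 0.107 ] t [-0.008 -0.001  0.   ] yaw -175.3 roll -0.02
-4 [0.5273 0.2217 0.109 ] t [0.009 0.01  0.005] yaw -178.9 roll -0.36
[(array([378.1221374 , 176.22900763]), [array([376.5, 170. ]), array([376.5, 187. ])], np.int32(131), (17.0, 15.0))]
```

```bash
for i in 1 2 3; do :; done; python3 -m inch '[{"claw":-1,"tx":0.01,"ty":0,"tz":0,"roll":0},{"claw":-1,"tx":0.01,"ty":0,"tz":0,"roll":0},{"claw":-1,"tx":0,"ty":0,"tz":0,"roll":0}]'
```

```text
time_s: 9.18
eef_pos: [0.5336, 0.2189, 0.1089]
eef_rot: [0.676, 0.737, 0.001, -0.001]
wrist_force: [-18.2, 4.0, 22.9]
gripper_width: 0.0854
grasp_force: 15.5
```

```bash
python3 -m inch '[{"claw":-1,"tx":-0.06,"ty":0,"tz":0,"roll":0},{"claw":-1,"tx":-0.1,"ty":0,"tz":0.04,"roll":0},{"claw":-1,"tx":-0.02,"ty":-0.04,"tz":0.13,"roll":0},{"claw":-1,"tx":0,"ty":-0.1,"tz":0.13,"roll":0},{"claw":-1,"tx":0,"ty":-0.1,"tz":0,"roll":0},{"claw":-1,"tx":0,"ty":0,"tz":0,"roll":0}]'
python3 - <<'E'
from h import *
table(PB,[0],.04,0,1)
t=optics.get_image("top")[:,:,::-1]; s=optics.get_image("scene")[:,:,::-1]
h=np.zeros((600,800,3),np.uint8); h[:360,:798]=cv2.resize(t[130:250,160:426],(798,360),interpolation=2); h[360:,:400]=cv2.resize(s[130:226,290:450],(400,240),interpolation=2); cv2.imwrite("pics/c2.png",h)
cv2.imwrite("pics/c2t.png",t); cv2.imwrite("pics/c2s.png",s)
E
```

```text
time_s: 9.93
eef_pos: [0.4637, 0.1218, 0.2248]
eef_rot: [0.678, 0.735, 0.001, 0.001]
wrist_force: [-0.2, 0.4, -0.5]
gripper_width: 0.0853
grasp_force: 0.0
now [0.4637 0.1218 0.2248] yaw 4.66 F [-0.2  0.4 -0.5] t 9.925
0 [0.5651 0.0015 0.162 ] t [ 0.253 -0.301 -0.157] yaw 4.7 roll 0.0
```

View pics/c2.png

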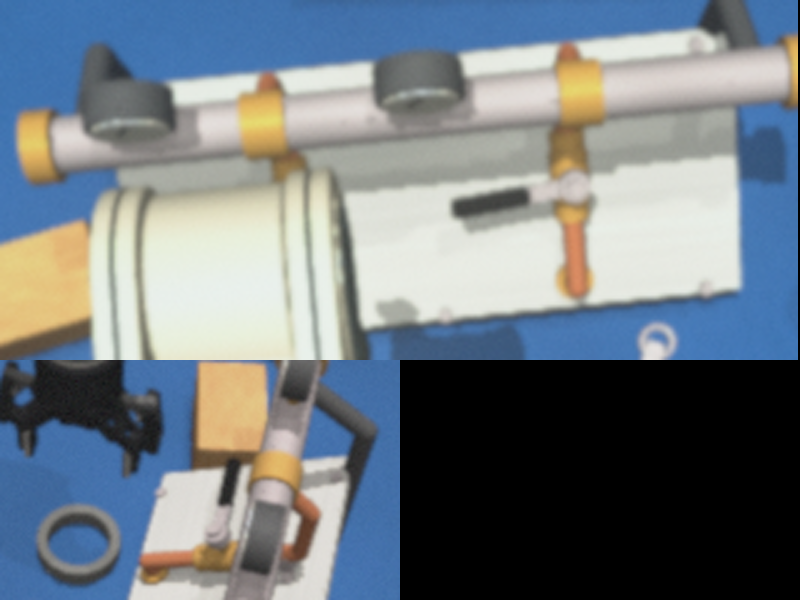

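Lever a now lies across its pipe (scene crop, sleeve at (230,485)). I measure its angle numerically.

```bash
python3 - <<'E'
from h import *
s=cv2.imread("pics/c2s.png"); s0=cv2.imread("pics/scene0.png"); t0=cv2.imread("pics/top0.png")
def ang(im,box,P,n="scene",thr=80):
    c,e,a,wh=sleeves(n,im,[box],thr)[0]
    o,d=ray(n,c); nn=np.cross(yh,down); nn/=np.linalg.norm(nn); 
    X=o+d*((P-o)@nn+0.0)/(d@nn); v=X-P; print(c.round(1),a,wh,X.round(4),"r",np.linalg.norm(v).round(4),"deg",np.degrees(np.arctan2(v@down,v@yh)).round(1))
    for q in e:
        X=o*0+ray(n,q)[0]; d=ray(n,q)[1]; X=X+d*((P-X)@nn)/(d@nn); print("   end",X.round(4))
ang(s,(372,165,392,195),PA); ang(s0,(350,235,372,270),PB); ang(s0,(335,188,372,210),PA)
E
```

```text
[381.5 177.6] 87 (5.245973110198975, 18.70303726196289) [0.5894 0.232  0.1632] r 0.0711 deg -2.0
   end [0.5854 0.261  0.1623]
   end [0.5947 0.2006 0.1645]
[361.2 252.4] 100 (4.93196964263916, 20.54987335205078) [0.6037 0.0082 0.1615] r 0.0655 deg 1.0
   end [0.5995 0.0369 0.1606]
   end [ 0.6079 -0.0182  0.1626]
[353.2 199. ] 93 (19.0, 4.0) [0.5363 0.1643 0.1333] r 0.0636 deg 82.9
   end [0.5118 0.1644 0.1209]
   end [0.5618 0.1642 0.1463]
```

```bash
python3 - <<'E'
from h import *
def kh(uv,p,yaw):
    o,d=ray("scene",uv); w=np.radians(yaw); v=np.array([np.cos(w),np.sin(w),0])
    s=np.linalg.solve(np.c_[v,z,-d],o-p); return (s[:2]*1000).round(0)
p=np.array([.512,.192,.129]); S=lambda x,y:(300+x/6,130+y/6)
for nm,x,y in(("tipL in",195,300),("tipL out",165,280),("tipR in",400,290),("tipR out",428,275),("kn R low",478,220),("kn R top",470,95),("kn L low",122,238),("kn L top",140,110),("body bottom",300,212),("bodyR",412,120),("bodyL",218,120)): print(nm,kh(S(x,y),p,22.7))
p=np.array([.4637,.1218,.2248]); S=lambda x,y:(290+x/2.5,130+(y-360)/2.5)
for nm,x,y in(("tipR",130,475),("kn low",160,452),("kn top",155,388),("tipL",27,455),("body bottom",85,425)): print(nm,kh(S(x,y),p,4.7))
s=cv2.imread("pics/c2s.png"); cv2.imwrite("pics/g.png",cv2.resize(s[120:190,270:370],None,fx=6,fy=6,interpolation=2))
E
```

```text
tipL in [-40.  43.]
tipL out [-53.  58.]
tipR in [47. 44.]
tipR out [58. 53.]
kn R low [75. 90.]
kn R top [ 64. 169.]
kn L low [-71.  89.]
kn L top [-64. 169.]
body bottom [  1. 101.]
bodyR [ 42. 156.]
bodyL [-34. 161.]
tipR [49. 46.]
kn low [75. 89.]
kn top [ 66. 172.]
tipL [-49.  43.]
body bottom [  6. 105.]
```

```bash
python3 - <<'E'
from h import *
from scipy.optimize import brentq
# header near edge from the tangent ray at top pixel (323.3,170.3)
o,d=ray("top",(323.3,170.3)); n=np.cross(yh,[0,0,1]); 
o2=np.array([o@xh,o[2]]); d2=np.array([d@xh,d[2]]); d2/=np.linalg.norm(d2)
dist=lambda x:abs((x-o2[0])*d2[1]-(.27-o2[1])*d2[0])
xh0=o2[0]+d2[0]*(.27-o2[1])/d2[1]; x=brentq(lambda x:dist(x)-.02,xh0,xh0+.05)
print("near edge beyond pivot axis:",x-.02-PB@xh)
table(PB,[0],0,0,1)
for th in(3,3.01):
    g,_=lever(PB,th,.085); print(g-.051*xh)
# staging 25 mm short, tip 15 mm above the lever; then contact
s=status.read_state()["eef_pos"]; g,_=lever(PB,3,.085)
a=g-.076*xh; a[2]=.145; b=g-.051*xh; b[2]=.145
print("to stage",((a-s)/.4).round(3),"fwd",((b-a)/.4).round(3))
for t0,t1 in((3,10),(10,17),(17,24),(24,31)): print(t1,((lever(PB,t1,.085)[0]-lever(PB,t0,.085)[0])/.4).round(3))
E
```

```text
near edge beyond pivot axis: 0.03302464850688036
now [0.4633 0.1235 0.224 ] yaw 4.74 F [-0.2 -0.6 -0.1] t 10.025
0 [0.6049 0.0048 0.162 ] t [ 0.354 -0.297 -0.155] yaw 4.7 roll -0.0
[0.5482659  0.02309444 0.1599804 ]
[0.54825281 0.02309258 0.15997367]
to stage [ 0.15  -0.256 -0.197] fwd [0.062 0.005 0.   ]
10 [-0.023 -0.005 -0.012]
17 [-0.022 -0.008 -0.011]
24 [-0.021 -0.011 -0.011]
31 [-0.019 -0.014 -0.01 ]
```

```bash
python3 -m inch '[{"claw":-1,"tx":0.03,"ty":-0.086,"tz":0,"roll":0},{"claw":-1,"tx":0.06,"ty":-0.085,"tz":0,"roll":0},{"claw":-1,"tx":0.06,"ty":-0.085,"tz":-0.05,"roll":0},{"claw":-1,"tx":0,"ty":0,"tz":-0.07,"roll":0},{"claw":-1,"tx":0,"ty":0,"tz":-0.077,"roll":0},{"claw":-1,"tx":0.03,"ty":0.002,"tz":0,"roll":0},{"claw":-1,"tx":0.032,"ty":0.003,"tz":0,"roll":0},{"claw":-1,"tx":0,"ty":0,"tz":0,"roll":0}]'
python3 - <<'E'
from h import *
cv2.imwrite("pics/t3.png",optics.get_image("top")[:,:,::-1])
t=cv2.imread("pics/t3.png"); t0=cv2.imread("pics/top0.png")
for n,im,b,P in(("a now",t,(205,190,250,225),PA),("b start",t0,(300,185,345,212),PB)):
    c,e,a,wh=sleeves("top",im,[b],105)[0]; X=[onz("top",q,.168) for q in e]; X.sort(key=lambda q:q[1]); v=X[1]-X[0]; m=(X[0]+X[1])/2-P
    print(n,c,a,wh,"dir",np.degrees(np.arctan2(-v[0],v[1]))-4.7,"from pivot",np.degrees(np.arctan2(-m[0],m[1]))-4.7, np.linalg.norm(m[:2]))
E
```

```text
time_s: 11.02
eef_pos: [0.5497, 0.0237, 0.146]
eef_rot: [0.677, 0.736, 0.001, 0.001]
wrist_force: [-0.6, -0.9, -0.1]
gripper_width: 0.0852
grasp_force: 0.0
a now [228.44029851 204.58208955] 134 (5.725220203399658, 24.419818878173828) dir 0.9962740671778629 from pivot 0.2629299053022933 0.06576868907683607
b start [323.36036036 197.28828829] 111 (4.668642997741699, 23.527502059936523) dir 4.961677452637303 from pivot 3.5609207647187366 0.06486275585687123
```

Lever a measures 0–1°, so it is closed against its stop. Lever b is at about 4°. An upright finger hardly fits behind lever b at first, so I press a fingertip on its sleeve and drag it the first 25 or so degrees.

```bash
python3 -m inch '[{"claw":-1,"tx":0,"ty":0,"tz":-0.03,"roll":0},{"claw":-1,"tx":0,"ty":0,"tz":-0.015,"roll":0},{"claw":-1,"tx":0,"ty":0,"tz":0,"roll":0}]'; python3 -m inch '[{"claw":-1,"tx":0,"ty":0,"tz":-0.01,"roll":0},{"claw":-1,"tx":0,"ty":0,"tz":0,"roll":0}]'
```

```text
time_s: 11.45
eef_pos: [0.5472, 0.0234, 0.1265]
eef_rot: [0.677, 0.736, -0.0, -0.001]
wrist_force: [0.2, -0.3, -0.8]
gripper_width: 0.0853
grasp_force: 0.0
time_s: 11.7
eef_pos: [0.5477, 0.0233, 0.123]
eef_rot: [0.677, 0.736, -0.0, -0.0]
wrist_force: [-0.2, 0.0, 0.5]
gripper_width: 0.0855
grasp_force: 0.0
```

```bash
python3 -m inch '[{"claw":-1,"tx":0,"ty":0,"tz":-0.01,"roll":0},{"claw":-1,"tx":0,"ty":0,"tz":0,"roll":0}]'; python3 -m inch '[{"claw":-1,"tx":0,"ty":0,"tz":-0.01,"roll":0},{"claw":-1,"tx":0,"ty":0,"tz":0,"roll":0}]'
```

```text
time_s: 11.95
eef_pos: [0.5477, 0.0234, 0.1188]
eef_rot: [0.677, 0.736, -0.0, -0.0]
wrist_force: [-0.1, 0.0, 0.9]
gripper_width: 0.0852
grasp_force: 0.0
time_s: 12.2
eef_pos: [0.5476, 0.0234, 0.1148]
eef_rot: [0.677, 0.736, -0.0, -0.0]
wrist_force: [0.2, 0.9, -0.2]
gripper_width: 0.0853
grasp_force: 0.0
```

```bash
python3 - <<'E'
from h import *
w=optics.get_image("wrist")[:,:,::-1];s=optics.get_image("scene")[:,:,::-1]
h=np.zeros((600,800,3),np.uint8); h[:300,:400]=cv2.resize(w[180:480],(640,300))[:, 120:520]; h[:300,400:]=cv2.resize(s[180:270,310:430],(400,300),interpolation=2)
h[300:,:400]=cv2.resize(w[240:480,330:650],(400,300)); cv2.imwrite("pics/c3.png",h)
E
```

```text
(no output)
```

View pics/c3.png

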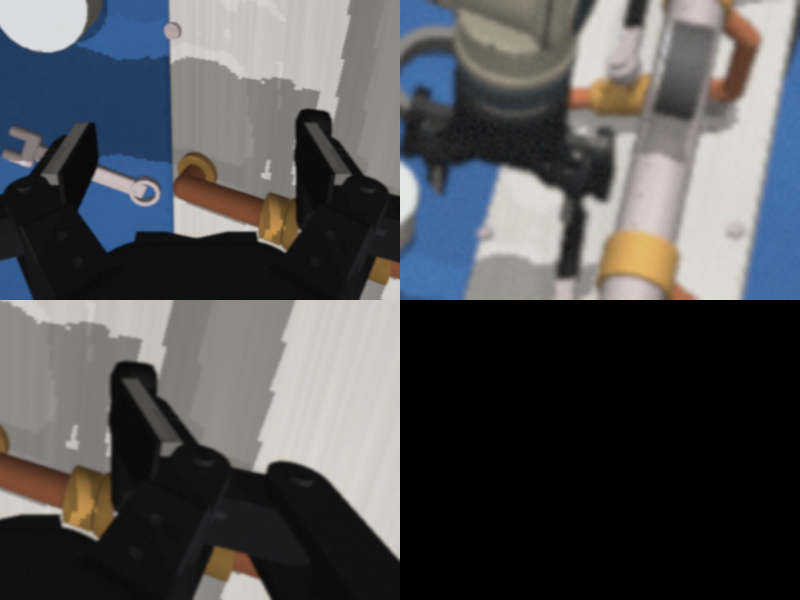

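The wrist view shows the right finger right above lever b's sleeve end (zoom (133,370)), not yet touching. I lower on.

```bash
for i in 1; do python3 -m inch '[{"claw":-1,"tx":0,"ty":0,"tz":-0.01,"roll":0},{"claw":-1,"tx":0,"ty":0,"tz":0,"roll":0}]'; done; python3 -m inch '[{"claw":-1,"tx":0,"ty":0,"tz":-0.01,"roll":0},{"claw":-1,"tx":0,"ty":0,"tz":0,"roll":0}]'
```

```text
time_s: 12.55
eef_pos: [0.5479, 0.0232, 0.1124]
eef_rot: [0.677, 0.736, 0.0, 0.001]
wrist_force: [-5.5, -0.0, 11.8]
gripper_width: 0.0859
grasp_force: 6.5
time_s: 12.8
eef_pos: [0.5479, 0.0231, 0.1109]
eef_rot: [0.677, 0.736, 0.001, 0.002]
wrist_force: [-16.3, -0.3, 33.5]
gripper_width: 0.085
grasp_force: 18.8
```

```bash
python3 -m inch '[{"claw":-1,"tx":-0.012,"ty":-0.002,"tz":-0.006,"roll":0},{"claw":-1,"tx":-0.011,"ty":-0.003,"tz":-0.006,"roll":0},{"claw":-1,"tx":-0.011,"ty":-0.004,"tz":-0.006,"roll":0.1},{"claw":-1,"tx":-0.011,"ty":-0.004,"tz":-0.006,"roll":0.1},{"claw":-1,"tx":0,"ty":0,"tz":0,"roll":0}]'
python3 - <<'E'
from h import *
print(yawof()[0]["eef_pos"])
s=optics.get_image("scene")[:,:,::-1]; cv2.imwrite("pics/s5.png",s)
m=(s[235:290,345:385].max(2)<80); ys,xs=np.where(m); print(len(xs))
for r in range(0,55,3): 
    q=np.where(m[r])[0]; print(r+235, (q.min()+345,q.max()+345,len(q)) if len(q) else "-")
E
```

```text
time_s: 13.42
eef_pos: [0.5311, 0.0166, 0.1019]
eef_rot: [0.664, 0.747, 0.001, 0.004]
wrist_force: [-14.3, -6.4, 37.1]
gripper_width: 0.0853
grasp_force: 19.4
[0.53112079 0.01659339 0.10185535]
199
235 (np.int64(345), np.int64(364), 20)
238 (np.int64(350), np.int64(363), 14)
241 (np.int64(352), np.int64(362), 5)
244 (np.int64(353), np.int64(355), 3)
247 (np.int64(353), np.int64(356), 4)
250 (np.int64(353), np.int64(356), 4)
253 (np.int64(353), np.int64(357), 5)
256 (np.int64(353), np.int64(357), 5)
259 (np.int64(353), np.int64(357), 5)
262 (np.int64(353), np.int64(358), 6)
265 -
268 -
271 -
274 -
277 -
280 -
283 -
286 -
289 -
```

The sleeve has moved with the finger, so the drag works. I continue.

```bash
python3 -m inch '[{"claw":-1,"tx":-0.011,"ty":-0.005,"tz":-0.006,"roll":0.3},{"claw":-1,"tx":-0.01,"ty":-0.006,"tz":-0.005,"roll":0.3},{"claw":-1,"tx":-0.01,"ty":-0.007,"tz":-0.005,"roll":0.3},{"claw":-1,"tx":-0.009,"ty":-0.007,"tz":-0.005,"roll":0.3},{"claw":-1,"tx":-0.009,"ty":-0.007,"tz":-0.005,"roll":0.3},{"claw":-1,"tx":-0.009,"ty":-0.007,"tz":-0.005,"roll":0.3},{"claw":-1,"tx":0,"ty":0,"tz":0,"roll":0}]'
cat >> h.py <<'E'
def ang(im,box,P,n="scene",thr=80):
    c,e,a,wh=sleeves(n,im,[box],thr)[0]; nn=np.cross(yh,down); nn/=np.linalg.norm(nn)
    if nn[2]<0: nn=-nn
    Q=P+nn*.004
    def hit(q): o,d=ray(n,q); return o+d*((Q-o)@nn)/(d@nn)
    v=hit(c)-Q; ends=[hit(q)-Q for q in e]; ends.sort(key=np.linalg.norm); u=ends[1]-ends[0]; A=lambda v:np.degrees(np.arctan2(v@down,v@yh)).round(1)
    print(n,c.round(1),a,wh,"r",np.linalg.norm(v).round(4),"deg centre",A(v),"dir",A(u))
E
python3 - <<'E'
from h import *
print(yawof())
s=optics.get_image("scene")[:,:,::-1]; ang(s,(340,242,370,275),PB)
t=optics.get_image("top")[:,:,::-1]; m=t[185:235,295:360].max(2)<105; print(m.sum())
E
```

```text
time_s: 14.35
eef_pos: [0.5097, 0.0002, 0.0891]
eef_rot: [0.54, 0.842, 0.001, 0.005]
wrist_force: [-5.3, -9.6, 30.4]
gripper_width: 0.0853
grasp_force: 14.6
({'time_s': 14.35, 'q': array([-0.16248653,  0.23921164, -0.28158353,  1.04031329, -0.0029723 ,
        0.97729493]), 'joint_vel': array([ 0.00239779,  0.00145474,  0.00277489,  0.00578705, -0.00094981,
        0.02364754]), 'joint_efforts': array([  5.08791894, -35.0455606 ,  21.54961109,  -0.24538837,
         2.32038863,  -0.76757273]), 'eef_pos': array([5.09687214e-01, 1.61965132e-04, 8.90690133e-02]), 'eef_rot': array([5.39539187e-01, 8.41945244e-01, 5.54790791e-04, 5.03629119e-03]), 'wrist_force': array([-5.28070278, -9.5935691 , 30.39546132]), 'torque': array([-1.54449162, -0.338299  , -0.41942091]), 'grasp_force': 14.624786674976349, 'gripper_width': 0.08526726785084128}, np.float64(24.69594583786058))
scene [346.9 254.3] 107 (25.05317497253418, 5.072933197021484) r 0.0682 deg centre 31.3 dir 32.1
0
```

```bash
python3 - <<'E'
from h import *
table(PB,[31.5],.035,-.065,1)
E
```

```text
now [5.097e-01 2.000e-04 8.910e-02] yaw 24.66 F [ -5.4 -10.3  30.1] t 14.45
31.5 [ 0.5477 -0.0259  0.0823] t [ 0.095 -0.065 -0.017] yaw 33.3 roll 0.87
```

```bash
python3 -m inch '[{"claw":-1,"tx":0,"ty":0,"tz":0.12,"roll":0},{"claw":-1,"tx":0.048,"ty":-0.032,"tz":0,"roll":0.44},{"claw":-1,"tx":0.048,"ty":-0.033,"tz":0,"roll":0.43},{"claw":-1,"tx":0,"ty":0,"tz":0,"roll":0},{"claw":-1,"tx":0,"ty":0,"tz":0,"roll":0}]'
python3 - <<'E'
from h import *
table(PB,[31.5],.035,-.065,1)
s=optics.get_image("scene")[:,:,::-1]; ang(s,(335,242,370,275),PB)
E
```

```text
time_s: 15.08
eef_pos: [0.5443, -0.0231, 0.1327]
eef_rot: [0.474, 0.88, -0.0, -0.001]
wrist_force: [0.8, -0.2, 0.4]
gripper_width: 0.0851
grasp_force: 0.0
now [ 0.5443 -0.0231  0.1327] yaw 33.4 F [ 0.8 -0.2  0.4] t 15.075
31.5 [ 0.5477 -0.0259  0.0823] t [ 0.008 -0.007 -0.126] yaw 33.3 roll -0.01
scene [347.9 256.6] 86 (19.291580200195312, 4.569057941436768) r 0.0604 deg centre 30.9 dir 34.5
```

```bash
python3 -m inch '[{"claw":-1,"tx":0.008,"ty":-0.007,"tz":-0.04,"roll":0},{"claw":-1,"tx":0,"ty":0,"tz":-0.04,"roll":0},{"claw":-1,"tx":0,"ty":0,"tz":-0.045,"roll":0},{"claw":-1,"tx":0,"ty":0,"tz":0,"roll":0}]'
python3 - <<'E'
from h import *
table(PB,[31.5,40,50,60,70,80,90,94],.05,-.065,1)
E
```

```text
time_s: 15.62
eef_pos: [0.5474, -0.0257, 0.0814]
eef_rot: [0.473, 0.881, -0.0, -0.001]
wrist_force: [2.2, 1.2, -1.8]
gripper_width: 0.0852
grasp_force: 1.2
now [ 0.5474 -0.0257  0.0814] yaw 33.48 F [ 2.2  1.2 -1.8] t 15.625
31.5 [ 0.5351 -0.0342  0.0823] t [-0.031 -0.021  0.002] yaw 33.3 roll -0.01
40 [ 0.5333 -0.0457  0.0789] t [-0.005 -0.029 -0.008] yaw 41.5 roll 0.81
50 [ 0.5334 -0.0598  0.0754] t [ 0.    -0.035 -0.009] yaw 51.4 roll 0.99
60 [ 0.5361 -0.0741  0.0726] t [ 0.007 -0.036 -0.007] yaw 61.8 roll 1.03
70 [ 0.5415 -0.0878  0.0706] t [ 0.013 -0.034 -0.005] yaw 72.5 roll 1.07
80 [ 0.5492 -0.1004  0.0693] t [ 0.019 -0.032 -0.003] yaw 83.5 roll 1.1
90 [ 0.559  -0.1114  0.0689] t [ 0.024 -0.027 -0.001] yaw 94.7 roll 1.12
94 [ 0.5634 -0.1152  0.0689] t [ 0.011 -0.01   0.   ] yaw 99.2 roll 0.45
```

```bash
python3 -m inch '[{"claw":-1,"tx":-0.016,"ty":-0.01,"tz":0,"roll":0},{"claw":-1,"tx":-0.015,"ty":-0.011,"tz":0,"roll":0},{"claw":-1,"tx":-0.003,"ty":-0.015,"tz":-0.004,"roll":0.4},{"claw":-1,"tx":-0.002,"ty":-0.014,"tz":-0.004,"roll":0.4},{"claw":-1,"tx":0,"ty":-0.017,"tz":-0.004,"roll":0.5},{"claw":-1,"tx":0,"ty":-0.018,"tz":-0.004,"roll":0.5},{"claw":-1,"tx":0.003,"ty":-0.018,"tz":-0.004,"roll":0.5},{"claw":-1,"tx":0.004,"ty":-0.018,"tz":-0.003,"roll":0.5},{"claw":-1,"tx":0,"ty":0,"tz":0,"roll":0}]'
python3 - <<'E'
from h import *
table(PB,[60,70,80,90,94],.05,-.065,1)
s=optics.get_image("scene")[:,:,::-1]; cv2.imwrite("pics/s6.png",s); ang(s,(325,245,370,290),PB)
E
```

```text
time_s: 16.75
eef_pos: [0.5367, -0.0747, 0.0743]
eef_rot: [0.247, 0.969, 0.0, 0.0]
wrist_force: [-0.0, 0.9, 0.2]
gripper_width: 0.0852
grasp_force: 0.7
now [ 0.5367 -0.0747  0.0743] yaw 61.42 F [-0.   0.9  0.2] t 16.75
60 [ 0.5361 -0.0741  0.0726] t [-0.001  0.001 -0.004] yaw 61.8 roll 0.03
70 [ 0.5415 -0.0878  0.0706] t [ 0.013 -0.034 -0.005] yaw 72.5 roll 1.07
80 [ 0.5492 -0.1004  0.0693] t [ 0.019 -0.032 -0.003] yaw 83.5 roll 1.1
90 [ 0.559  -0.1114  0.0689] t [ 0.024 -0.027 -0.001] yaw 94.7 roll 1.12
94 [ 0.5634 -0.1152  0.0689] t [ 0.011 -0.01   0.   ] yaw 99.2 roll 0.45
scene [335.9 261.8] 431 (22.279926300048828, 30.800777435302734) r 0.0706 deg centre 57.7 dir 3.5
```

```bash
python3 -m inch '[{"claw":-1,"tx":0.006,"ty":-0.017,"tz":-0.004,"roll":0.53},{"claw":-1,"tx":0.007,"ty":-0.017,"tz":-0.004,"roll":0.54},{"claw":-1,"tx":0.009,"ty":-0.016,"tz":-0.002,"roll":0.55},{"claw":-1,"tx":0.01,"ty":-0.016,"tz":-0.001,"roll":0.55},{"claw":-1,"tx":0.012,"ty":-0.014,"tz":0,"roll":0.55},{"claw":-1,"tx":0.012,"ty":-0.013,"tz":0,"roll":0.55},{"claw":-1,"tx":0,"ty":-0.01,"tz":0,"roll":0},{"claw":-1,"tx":0,"ty":0,"tz":0,"roll":0}]'; python3 -m inch '[{"claw":-1,"tx":0,"ty":-0.01,"tz":0,"roll":0},{"claw":-1,"tx":0,"ty":0,"tz":0,"roll":0}]'
```

```text
time_s: 17.8
eef_pos: [0.5575, -0.0983, 0.069]
eef_rot: [-0.041, 0.999, 0.015, 0.0]
wrist_force: [3.6, 83.4, 13.4]
gripper_width: 0.0853
grasp_force: 40.9
time_s: 18.05
eef_pos: [0.5576, -0.0984, 0.0688]
eef_rot: [-0.042, 0.999, 0.018, 0.0]
wrist_force: [6.8, 100.3, 12.7]
gripper_width: 0.0856
grasp_force: 49.8
```

Contact at 90° came earlier than I computed: the correct offset is 35 mm, not 50. The lever is hard on its stop, so I back off at once.

```bash
python3 -m inch '[{"claw":-1,"tx":0,"ty":0.03,"tz":0,"roll":0},{"claw":-1,"tx":0,"ty":0.02,"tz":0,"roll":0},{"claw":-1,"tx":0,"ty":0.02,"tz":0,"roll":0},{"claw":-1,"tx":0,"ty":0,"tz":0,"roll":0}]'
```

```text
time_s: 18.55
eef_pos: [0.559, -0.0919, 0.0695]
eef_rot: [-0.036, 0.999, -0.0, -0.0]
wrist_force: [-0.8, 0.1, -0.6]
gripper_width: 0.0855
grasp_force: 0.0
```

```bash
python3 -m inch '[{"claw":-1,"tx":0,"ty":0,"tz":0.06,"roll":0},{"claw":-1,"tx":0,"ty":0,"tz":0.14,"roll":0},{"claw":-1,"tx":0,"ty":0,"tz":0.14,"roll":0},{"claw":-1,"tx":-0.1,"ty":0,"tz":0.05,"roll":0},{"claw":-1,"tx":-0.14,"ty":0,"tz":0,"roll":0},{"claw":-1,"tx":-0.1,"ty":-0.1,"tz":0,"roll":0},{"claw":-1,"tx":0,"ty":-0.14,"tz":0,"roll":0},{"claw":-1,"tx":0,"ty":-0.14,"tz":0,"roll":0},{"claw":-1,"tx":0,"ty":0,"tz":0,"roll":0}]'
python3 - <<'E'
from h import *
s=optics.get_image("scene")[:,:,::-1]; t=optics.get_image("top")[:,:,::-1]; cv2.imwrite("pics/sE.png",s); cv2.imwrite("pics/tE.png",t)
ang(s,(372,165,392,195),PA); ang(t,(205,190,250,225),PA,"top",105)
ang(s,(325,265,370,292),PB); ang(t,(335,203,368,250),PB,"top",105)
s0=cv2.imread("pics/scene0.png"); t0=cv2.imread("pics/top0.png")
ang(s0,(335,188,372,210),PA); ang(t0,(243,205,275,250),PA,"top",105)
# loose things: image change around them
for n,(x0,y0,x1,y1) in(("tape",(228,252,274,296)),("pot",(290,258,322,290)),("wrench",(355,235,390,300)),("tea",(135,203,200,252)),("can",(445,190,485,230))):
    for k,im,i0 in(("top",t,t0),): print(n,np.abs(im[y0:y1,x0:x1].astype(int)-i0[y0:y1,x0:x1]).mean().round(1))
for n,(x0,y0,x1,y1) in(("tape",(300,185,342,220)),("pot",(287,225,318,258)),("wrench",(255,278,314,325)),("tea",(366,128,396,168)),("can",(278,360,318,410))):
    print(n,np.abs(s[y0:y1,x0:x1].astype(int)-s0[y0:y1,x0:x1]).mean().round(1))
print(status.read_state()["wrist_force"])
E
```

```text
time_s: 19.68
eef_pos: [0.4224, -0.248, 0.2249]
eef_rot: [-0.033, 0.999, -0.0, -0.0]
wrist_force: [-0.0, 0.4, 0.1]
gripper_width: 0.0856
grasp_force: 0.0
scene [381.6 177.5] 94 (6.081118583679199, 18.809043884277344) r 0.0683 deg centre -4.3 dir 5.1
top [228.4 204.6] 135 (5.783641815185547, 24.419818878173828) r 0.0651 deg centre -2.2 dir 1.0
scene [333.3 277.4] 107 (6.0, 17.0) r 0.0553 deg centre 94.5 dir 91.3
top [353.1 220.5] 141 (25.3679141998291, 6.048368453979492) r 0.0656 deg centre 90.0 dir 89.4
scene [353.2 199. ] 93 (19.0, 4.0) r 0.0608 deg centre 85.5 dir 85.5
top [257.5 229.4] 99 (23.130998611450195, 4.437601566314697) r 0.0647 deg centre 83.8 dir 85.3
tape 14.6
pot 13.2
wrench 15.7
tea 14.7
can 12.6
tape 3.9
pot 4.5
wrench 4.7
tea 4.9
can 4.3
[ 0.55557365 -0.40114683  0.19428394]
```

```bash
python3 -c "
from rig import workorder; print(workorder.job_done())"
```

```text
the job is handed in; nothing more can be done
None
```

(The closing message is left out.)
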